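# Relay rail check: isolate, press the lifted relay home, point out the empty socket

### The arm

A 6-joint arm with a two-finger parallel gripper is mounted at the origin on a cart in front of the work surface, level with it; the furniture and walls round the work are solid. World frame = base frame: x ahead of the robot, y to its left, z up, the work surface at z = 0. Lengths are in m, angles in degrees, forces in N, time in s.
With the tool pointing down it reaches from about 0.25 to 0.725 m from the base axis. Payload 9.7 kg.
Tool frame: the origin (TCP) lies between the finger pads, 19 mm behind the fingertips; this is the grasp point; z points along the fingers, y is the line along which they close (so a half turn about z gives the same grasp; the last joint's range is limited). The gripper opens to 85 mm and grips with 20 to 120 N. Pads are 22 mm wide; open, the fingers measure 114 mm over their backs; the gripper's body (76 mm by 85 mm) begins 54 mm behind the grasp point. The pads swing forward as they close: fully open they stand 13 mm farther back than shut.
Start: joints at [71.792, 4.979, 10.078, 95.1, 0, 90], TCP at [0.172, 0.522, 0.25] pointing down, gripper open.
Joint ranges: [-179.16, 179.16], [-48.56, 103.87], [-65.8, 70.77], [-126.05, 130.52], [-82.76, 87.17], [-180, 180]. Speed limits (degrees/s): [127.2, 127.2, 147.25, 180, 180, 180].

### API

Orientations are given as [roll, pitch, yaw] about the fixed x, y, z axes, in that order (R = Rz(yaw) Ry(pitch) Rx(roll)).
In Python, from workcell import bot gives the robot as it stands.
- The arm moves only by the tool arm_command, never from a script. Its argument "series" is a list of rows, each a list of 4 numbers: the shift along the tool's x, y, z in m, then the turn about the tool's z in rad. A call has exactly 5 rows; each row is the pose to reach, as a shift and turn from the pose commanded when the call began, along the tool's axes at that moment; what a row does not reach only later rows make up. A row lasts 1/10 s, in which the tool goes at most 50 mm and 8.59 degrees, less where a joint would pass 70% of its speed; a pose out of reach is approached as far as the arm can. A call with a gripper value outside its range is refused whole. "hand" is the finger opening in m, from 0 to 0.0854, set as the call begins (left out, the last holds). The fingers move at their own pace and stop on an object; "grip_force" is the grip in N (left out, the last holds). Time passes only in rows, so rows that repeat a pose let the fingers close, or fill a call up. It gives the time, the measured TCP pose, the force, the opening and the grip force at its end, in the units of the state.
- bot.get_obs(): the state, without advancing time (a new reading comes with each control period).
- bot.camera(name): name is "side" or "top" or "wrist"; returns a dict with "color" (400x640x3 uint8, blue, green, red), "camera_matrix" (3x3 intrinsics, pixels), "xyz" and "orientation" of the camera in the world; the wrist camera has in their place "T_tool_cam" (4x4, takes a point from camera to tool coordinates, whose origin is the TCP and whose axes are the flange's). Camera axes: x right, y up, looking along -z (the intrinsics and any distortion apply to the point x, -y, -z); pixel columns grow to the right and rows downward; lengths in m; the calibration is good to about 2 mm. A picture is of the moment at which its call begins: read the wrist's pose just before it. There is no depth.
- bot.job_done(): hands the job in; it is judged then, once.
Trained networks look in the newest picture that a camera, given by its name, has taken for a name from the list of things; names that differ only in an ending like _2 or _b are one class to them, and where a whole thing is asked for, a point or a joint stands for the part that bears it (a point fixed in the world has none). Each returns a list of dicts, best first, with "confidence" (0 to 1); they miss things now and then, are a little off and sometimes report something else, mostly with a low value. They report only what shows in the picture. A call takes as long as a camera call.
- bot.find_in(camera, target): "location" ([column, row] in pixels, amid what is visible of it).
- bot.mark_of(camera, target): "location" ([column, row] in pixels: a listed point, or the origin of a listed thing).
The state is a dict: "time": time; "q": joint angles; "qd": joint speeds; "joint_efforts": joint torques, N m; "ee_pos": TCP position; "tcp_rot": TCP orientation; "wrist_force": force on the tool from outside, world axes, zero at the start; "torque": the same for the moment, N m; "opening": finger opening in m; "grasp_force": force on a finger pad.
Only numpy, scipy, OpenCV 4.12 (cv2) and the standard library are available. Lean on these libraries where they do the work, as an engineer would, in place of code of your own. Each camera call takes 0.05 s, during which the arm holds its last target. There are 200 camera calls.

### The job

Make this relay rail ready for the technician: first switch the circuit breaker off by pushing its blue toggle over towards the robot with a fingertip, then press the one relay that stands up out of its socket fully home. Finish by pointing straight down at the middle of the socket that has no relay, the fingertips a finger's width or two above it and touching nothing, and stay there for two seconds and to the end. Do not touch the empty socket or the two relays that are already seated, and leave the spare relay, the screwdriver and the white terminal strip lying where they are.

Things in the scene. Friction and masses are not known exactly. Their poses are not given: they have to be found in the camera images.
- rail_plate: Fixed aluminium plate 130 x 270 x 3 mm on the bench; origin: centre of its underside; -x side faces the robot. On it along y, all at x = 0 and turned with it: the breaker at y = +85.5 mm, four relay sockets at y = +46.5, +8.5, -29.5, -67.5 mm (their order changes), terminal blocks 48 mm high beyond y = -93 mm.
- breaker: White two-pole circuit breaker, fixed, 86 mm (x) by 36 mm (y); axes as the plate; origin under its centre, 3 mm above the bench. Shoulders 42.5 mm above the origin; the nose in the middle, 46 mm long in x, is 62 mm high. The toggle's axis lies along y, 60 mm above the origin.
- breaker_toggle (a joint): Blue toggle, rad: 0 = on (leans 0.45 to the breaker's +x, away from the robot), 0.9 = off (leans 0.45 to -x; hard stop). Starts on. Paddle 30 mm wide in y, 6 mm thick, reaching 18.5 mm from its axis: tip 77 mm above the breaker's origin, 8 mm to +x when on, 8 mm to -x when off. 1 to 3 N moves it; once past upright it snaps to the end by itself and stays.
- breaker_tip (a point): Middle of the free edge of the blue toggle; moves with it.
- socket_a: Grey relay socket with a relay fully seated in it (clear case, 27 mm in x, 21 mm in y, top 64.5 mm above the origin). Fixed. Socket 76 mm (x) x 36 mm (y), origin under its centre at the plate's upper face, axes as the plate.
- socket_d: Another such socket with a fully seated relay; same sizes as socket_a.
- lifted_relay_top (a point): Centre of the top of the relay that stands up out of its socket (clear case 27 mm in x, 21 mm in y, 34 mm high, black foot, copper blades showing below); moves with it. Fully home, the top is level with the two seated relays, 67.5 mm above the bench; at the start 7 to 10 mm higher.
- lifted_relay (a joint): How far that relay stands out of its socket, m: 0 = fully home (hard stop), 0.007 to 0.010 at the start, at most 0.014. It slides straight up and down with about 5 N of friction and stays where it is left; pressing with 8 to 15 N on its top takes it to the stop.
- socket_c: The empty grey relay socket: same size as socket_a, no relay. Fixed. Origin under its centre at the plate's upper face, axes as the plate.
- socket_c_face (a point): Middle of the empty socket's white contact field with black blade slots, 33 mm above the bench; z up. Low ribs at x = +-18 mm stand 3 mm higher. A relay in a neighbouring socket has its near side 27 mm away in y and its top 34 mm above this face. Point with the gripper shut: open fingers reach the neighbours.
- spare_relay: Loose spare relay, clear case 27 x 21 x 34 mm, standing on the bench in front of the plate; origin at the centre of its underside. Leave alone.
- screwdriver: Loose red-handled screwdriver 183 mm long, lying on the bench in front of the plate along y; origin below its middle. Leave alone.
- end_strip: Loose white screw terminal strip 17 x 58 x 15 mm lying on the bench behind the plate; origin at the centre of its underside. Leave alone.
- socket_b: The socket that carries the lifted relay; socket sizes as socket_a. Fixed; origin under its centre, 3 mm above the bench.

How it is judged:
By the outcome, as a careful person would: the job done as asked, in the order asked, and still so for the second after the job is handed in, with the robot touching nothing.
It also fails if it takes over 45 s, if anything falls off the work surface, if the arm or the gripper's body presses on something with over 40 N, if the wrist force passes 120 N, or if a joint passes its speed limit or range.

## Working session

There is one attempt and no reset: what is moved stays moved. The work goes in short steps, Python scripts to look and compute and a tool call to move; the robot and the scene stay as the last step left them, time stands still between calls to the robot, and variables do not carry over. Pictures are saved under pics/ and viewed, at most 10 in all, crops included, and the job is handed in when it is done.

Besides the shell and the picture viewer there is one more tool, called after "Request:" as name(argument=value, ...) on one line, values as JSON. arm_command: Moves the arm, as the interface text tells. Its arguments: {"type":"object","properties":{"series":{"type":"array"},"hand":{"type":"number"},"grip_force":{"type":"number"}},"required":["series"]}

```bash
mkdir -p pics; cat > h.py <<'E'
import numpy as np, cv2
from scipy.spatial.transform import Rotation as R
from workcell import bot
def cam(n):
    o=bot.get_obs(); c=bot.camera(n)
    K=np.array(c["camera_matrix"])
    if n=="wrist":
        T=np.eye(4); T[:3,:3]=R.from_euler('xyz',o["tcp_rot"],degrees=True).as_matrix(); T[:3,3]=o["ee_pos"]
        T=T@np.array(c["T_tool_cam"])
    else:
        T=np.eye(4); T[:3,3]=c["xyz"]
        q=np.array(c["orientation"])
        T[:3,:3]=q if q.shape==(3,3) else R.from_euler('xyz',q,degrees=True).as_matrix() if q.size==3 else R.from_quat(q).as_matrix()
    return c,K,T
def onz(K,T,p,z):
    d=T[:3,:3]@(np.array([1,-1,-1])*(np.linalg.inv(K)@[p[0],p[1],1])); 
    return T[:3,3]+d*(z-T[2,3])/d[2]
def proj(K,T,P):
    v=T[:3,:3].T@(np.array(P)-T[:3,3]); v=K@(v*[1,-1,-1]); return v[:2]/v[2]
E
python3 - <<'E'
from h import *
print(bot.get_obs())
Z=dict(rail_plate=0,breaker=.003,breaker_tip=.08,socket_a=.003,socket_b=.003,socket_c=.003,socket_c_face=.033,lifted_relay_top=.076,spare_relay=0,screwdriver=0,end_strip=0)
for n in("top","side"):
    c,K,T=cam(n); cv2.imwrite(f"pics/{n}0.png",c["color"]); print(n,{k:v for k,v in c.items() if k!="color"})
    for t,z in Z.items():
        for r in bot.mark_of(n,t)[:4]: print(t,np.round(r["location"]),round(r["confidence"],2),np.round(onz(K,T,r["location"],z),4))
E
```

```text
{'time': 0.0, 'q': array([7.17913772e+01, 5.01178301e+00, 1.00359062e+01, 9.51017980e+01,
       5.79294189e-04, 9.00010653e+01]), 'qd': array([ 0.08105322,  0.04992785,  0.01758678, -0.0667871 , -0.03596097,
        0.09962514]), 'joint_efforts': array([-3.43589763e-04, -5.20385814e+01,  4.64806688e+01,  1.62363262e-02,
       -1.43354828e-05, -9.88957225e-06]), 'ee_pos': array([0.17179429, 0.522259  , 0.24928953]), 'tcp_rot': array([-1.79922325e+02, -5.77849439e-04,  1.61790311e+02]), 'wrist_force': array([ 1.02589518, -0.09435948, -0.1133179 ]), 'torque': array([-0.02623434, -0.03562553,  0.02892907]), 'grasp_force': 0.0, 'opening': 0.08547700448548848}
top {'camera_matrix': array([[375.64468428,   0.        , 319.49224214],
       [  0.        , 375.64468428, 200.43854297],
       [  0.        ,   0.        ,   1.        ]]), 'xyz': array([ 0.37606218, -0.08439599,  0.92604582]), 'orientation': array([ 11.52371557,   0.25873954, -88.96410976])}
rail_plate [312. 200.] 0.84 [ 0.5661 -0.0572  0.    ]
rail_plate [281. 239.] 0.63 [0.4659 0.0163 0.    ]
breaker [275. 200.] 0.69 [0.5631
[... 1568 characters left out ...]
 ]
socket_a [282. 251.] 0.83 [ 0.5603 -0.0112  0.003 ]
socket_a [299. 209.] 0.73 [ 0.5625 -0.1176  0.003 ]
socket_b [287. 232.] 0.88 [ 0.5668 -0.0547  0.003 ]
socket_b [282. 251.] 0.83 [ 0.5603 -0.0112  0.003 ]
socket_b [299. 209.] 0.73 [ 0.5625 -0.1176  0.003 ]
socket_c [287. 232.] 0.88 [ 0.5668 -0.0547  0.003 ]
socket_c [282. 251.] 0.83 [ 0.5603 -0.0112  0.003 ]
socket_c [299. 209.] 0.73 [ 0.5625 -0.1176  0.003 ]
socket_c_face [275. 241.] 0.75 [ 0.5689 -0.0036  0.033 ]
lifted_relay_top [299. 207.] 0.68 [ 0.5416 -0.0515  0.076 ]
lifted_relay_top [294. 191.] 0.62 [ 0.561  -0.0886  0.076 ]
spare_relay [336. 277.] 0.89 [0.4568 0.0154 0.    ]
end_strip [240. 228.] 0.69 [ 0.6517 -0.0435  0.    ]
```

```bash
python3 -c "
import cv2
a=cv2.imread('pics/top0.png')[140:265,240:380];b=cv2.imread('pics/side0.png')[150:300,220:360]
cv2.imwrite('pics/c0.png',cv2.hconcat([cv2.resize(a,(400,357)),cv2.resize(b,(400,357))]))"
```

```text
(no output)
```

View pics/c0.png

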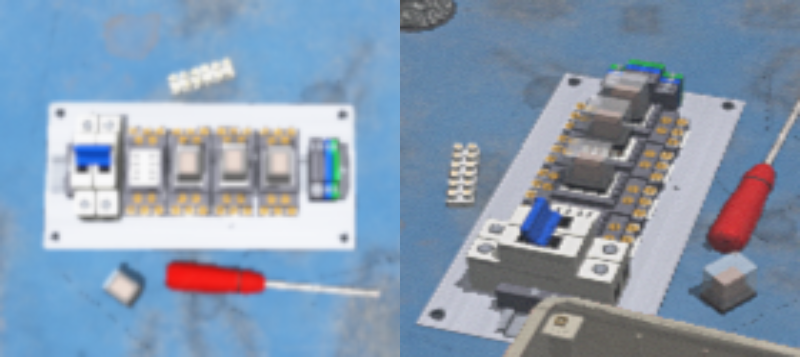

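Request:
arm_command(series=[[-0.035, -0.03, 0, -0.05], [-0.07, -0.06, 0, -0.1], [-0.105, -0.09, 0, -0.15], [-0.14, -0.12, 0, -0.2], [-0.175, -0.15, 0, -0.25]], hand=0)

```text
time: 1.7
ee_pos: [0.2917, 0.3237, 0.2501]
tcp_rot: [180.0, 0.0, 176.3]
wrist_force: [0.5, 0.5, -0.1]
opening: 0.0119
grasp_force: 0.0
```

```bash
python3 -c "
from h import *
o=bot.get_obs();print(o['time'],o['ee_pos'],o['tcp_rot'],o['opening'],o['wrist_force'])"
```

```text
1.7 [0.29169492 0.32368217 0.25009187] [1.79978319e+02 2.23689200e-02 1.76262902e+02] 0.01189378261428937 [ 0.4976972   0.47185662 -0.12329529]
```

Request:
arm_command(series=[[-0.027, -0.038, 0, -0.02], [-0.054, -0.076, 0, -0.04], [-0.081, -0.114, 0, -0.065], [-0.108, -0.152, 0, -0.065], [-0.135, -0.19, 0, -0.065]])

```text
time: 2.2
ee_pos: [0.4137, 0.1247, 0.2503]
tcp_rot: [180.0, 0.1, 179.8]
wrist_force: [0.7, 0.4, -0.3]
opening: 0.0
grasp_force: 0.0
```

Request:
arm_command(series=[[-0.027, -0.037, 0, 0], [-0.054, -0.074, 0, 0], [-0.081, -0.11, 0, 0], [-0.108, -0.147, 0, 0], [-0.108, -0.147, 0, 0]])

```text
time: 2.7
ee_pos: [0.5226, -0.0245, 0.2486]
tcp_rot: [-180.0, -0.1, 179.6]
wrist_force: [-0.2, 0.4, -0.4]
opening: 0.0
grasp_force: 0.0
```

```bash
python3 - <<'E'
from h import *
c,K,T=cam("wrist"); cv2.imwrite("pics/w1.png",c["color"]); np.savez("w1.npz",K=K,T=T)
print(bot.get_obs()['ee_pos'],T)
Z=dict(rail_plate=0,breaker=.003,breaker_tip=.08,socket_a=.003,socket_c_face=.033,lifted_relay_top=.076)
for t,z in Z.items():
    for r in bot.mark_of("wrist",t)[:4]: print(t,np.round(r["location"]),round(r["confidence"],2),np.round(onz(K,T,r["location"],z),4))
E
```

```text
[ 0.52139623 -0.02271164  0.24904626] [[ 6.66895530e-03 -9.59943116e-01 -2.80115582e-01  4.51016268e-01]
 [ 9.99977749e-01  6.35634272e-03  2.02444816e-03 -2.40236187e-02]
 [-1.62844437e-04 -2.80122850e-01  9.59964146e-01  3.73177004e-01]
 [ 0.00000000e+00  0.00000000e+00  0.00000000e+00  1.00000000e+00]]
breaker [357. 204.] 0.79 [0.5663 0.0314 0.003 ]
breaker_tip [372. 227.] 0.56 [0.5703 0.0382 0.08  ]
socket_a [278. 202.] 0.85 [ 0.5631 -0.079   0.003 ]
socket_a [249. 202.] 0.69 [ 0.5618 -0.1202  0.003 ]
socket_a [335. 204.] 0.61 [5.659e-01 3.000e-04 3.000e-03]
socket_a [306. 201.] 0.55 [ 0.5617 -0.04    0.003 ]
socket_c_face [336. 208.] 0.92 [ 0.5626 -0.0007  0.033 ]
lifted_relay_top [272. 223.] 0.85 [ 0.5659 -0.0771  0.076 ]
lifted_relay_top [330. 204.] 0.55 [ 0.5431 -0.01    0.076 ]
```

View pics/w1.png

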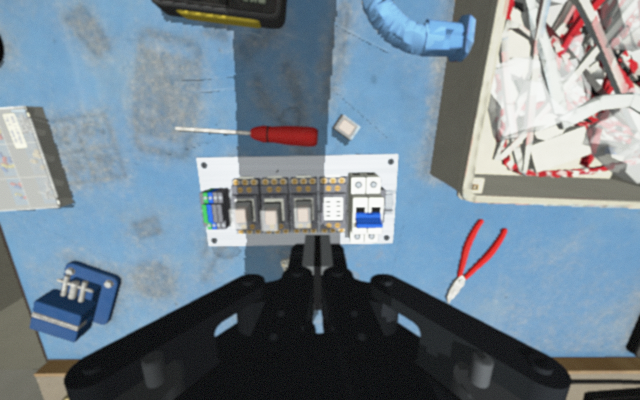

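Request:
arm_command(series=[[-0.005, 0, 0.03, 0], [-0.01, 0, 0.06, 0], [-0.015, 0, 0.09, 0], [-0.02, 0, 0.1, 0], [-0.02, 0, 0.1, 0]])

```text
time: 3.55
ee_pos: [0.5402, -0.0202, 0.1491]
tcp_rot: [180.0, -0.1, 179.9]
wrist_force: [0.2, -1.0, 0.4]
opening: -0.0
grasp_force: 0.0
```

```bash
python3 - <<'E'
from h import *
c,K,T=cam("wrist"); np.savez("w2.npz",K=K,T=T); cv2.imwrite("pics/w2f.png",c["color"])
cv2.imwrite("pics/w2.png",cv2.resize(c["color"][100:300,140:460],(800,500)))
print(bot.get_obs()['ee_pos'])
Z=dict(breaker=.003,breaker_tip=.08,socket_a=.003,socket_c_face=.033,lifted_relay_top=.076)
for t,z in Z.items():
    for r in bot.mark_of("wrist",t)[:4]: print(t,np.round(r["location"]),round(r["confidence"],2),np.round(onz(K,T,r["location"],z),4))
E
```

```text
[ 0.54058712 -0.02033241  0.15059865]
breaker [370. 218.] 0.93 [0.5681 0.0353 0.003 ]
breaker [258. 214.] 0.35 [ 0.563 -0.081  0.003]
breaker_tip [387. 254.] 0.85 [0.569 0.034 0.08 ]
socket_a [334. 217.] 0.87 [ 0.5664 -0.0031  0.003 ]
socket_a [262. 212.] 0.87 [ 0.5612 -0.0772  0.003 ]
socket_a [293. 217.] 0.86 [ 0.5669 -0.0447  0.003 ]
socket_a [220. 214.] 0.75 [ 0.5636 -0.1204  0.003 ]
socket_c_face [336. 224.] 0.69 [ 0.5628 -0.0026  0.033 ]
lifted_relay_top [241. 246.] 0.66 [ 0.5638 -0.08    0.076 ]
```

View pics/w2.png

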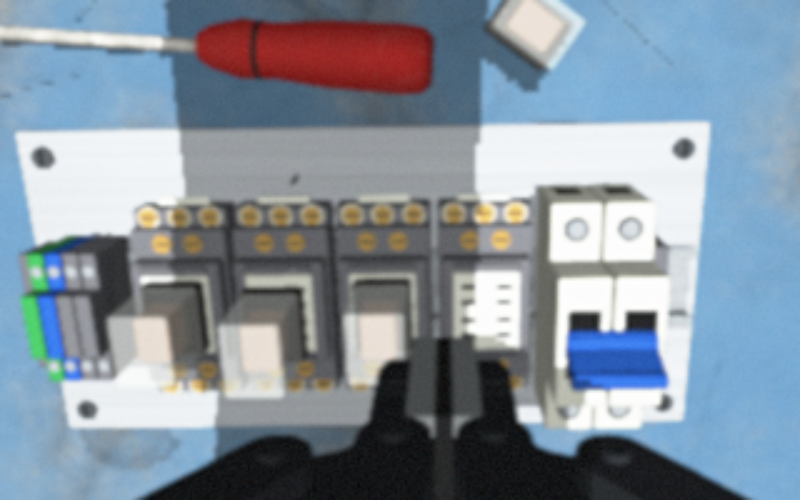

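```bash
python3 - <<'E'
from h import *
d=np.load("w2.npz");K,T=d["K"],d["T"]
C=np.array([onz(K,T,(140+x*.4,100+y*.4),.003) for x,y in[(17,132),(710,122),(685,420),(70,428)]])[:,:2]
print(C.round(4)); 
M=np.array([[-65,-135],[-65,135],[65,135],[65,-135]])/1000.
A,B=M,C-C.mean(0); U,S,V=np.linalg.svd(A.T@B); Q=(U@V).T; t=C.mean(0)
print("yaw",np.degrees(np.arctan2(Q[1,0],Q[0,0])),"c",t,"res",(B-A@Q.T).round(4))
for n,y in dict(breaker=85.5,c=46.5,s2=8.5,lift=-29.5,s4=-67.5).items(): print(n,(Q@[0,y/1000]+t).round(4))
# independent fit of detections along line
ys=np.array([85.5,46.5,8.5,-29.5,-67.5])/1000
D=np.array([[.5681,.0353],[.5664,-.0031],[.5669,-.0447],[.5612,-.0772],[.5636,-.1204]])
print(np.polyfit(ys,D[:,0],1),np.polyfit(ys,D[:,1],1))
E
```

```text
[[ 0.5001 -0.1854]
 [ 0.4967  0.0835]
 [ 0.6262  0.0863]
 [ 0.6297 -0.1845]]
yaw 0.7455059532220061 c [ 0.56318666 -0.05003072] res [[ 0.0002  0.0005]
 [ 0.0003 -0.0006]
 [-0.0002  0.0005]
 [-0.0003 -0.0003]]
breaker [0.5621 0.0355]
c [ 0.5626 -0.0035]
s2 [ 0.5631 -0.0415]
lift [ 0.5636 -0.0795]
s4 [ 0.5641 -0.1175]
[0.03717313 0.56491659] [ 1.00914972 -0.0507996 ]
```

Request:
arm_command(series=[[-0.032, 0.028, 0, 0], [-0.064, 0.055, 0, 0], [-0.064, 0.055, 0.03, 0], [-0.064, 0.055, 0.06, 0], [-0.064, 0.055, 0.06, 0]])

```text
time: 4.35
ee_pos: [0.603, 0.0341, 0.0863]
tcp_rot: [-180.0, -0.3, 179.9]
wrist_force: [-0.3, 0.5, 0.2]
opening: -0.0
grasp_force: 0.0
```

Request:
arm_command(series=[[0.006, 0, 0, 0], [0.014, 0, 0, 0], [0.022, 0, 0, 0], [0.03, 0, 0, 0], [0.037, 0, 0, 0]])

```text
time: 4.85
ee_pos: [0.5687, 0.0341, 0.0914]
tcp_rot: [180.0, 0.3, 179.8]
wrist_force: [35.4, -0.6, -10.8]
opening: 0.0002
grasp_force: 15.6
```

```bash
python3 - <<'E'
from h import *
c,K,T=cam("side"); o=bot.get_obs(); print(o["ee_pos"],o["wrist_force"],o["time"])
cv2.imwrite("pics/s3.png",cv2.resize(c["color"][170:300,190:390],(800,520)))
E
```

```text
[0.56920041 0.0340826  0.09169457] [7.08415898 0.11282679 0.65075692] 4.9
```

View pics/s3.png

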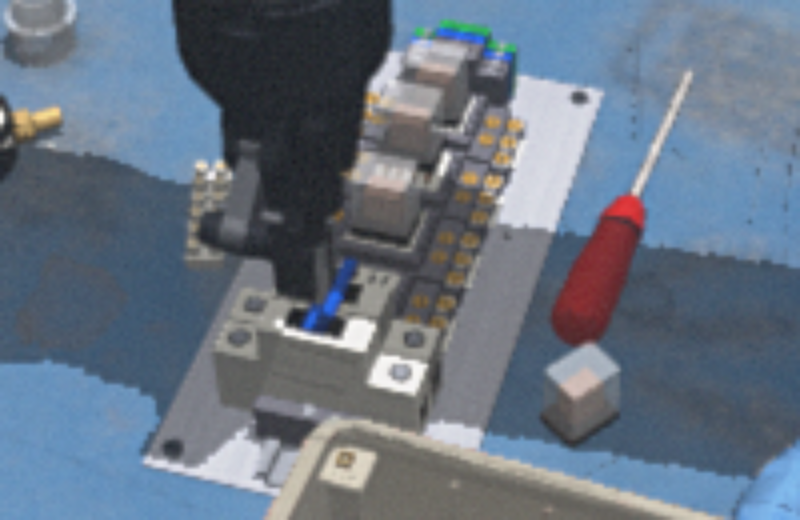

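Request:
arm_command(series=[[-0.008, 0, -0.01, 0], [-0.008, 0, -0.05, 0], [0.0, -0.04, -0.06, 0], [0.005, -0.08, -0.06, 0], [0.005, -0.114, -0.06, 0]])

```text
time: 5.4
ee_pos: [0.5616, -0.0811, 0.1511]
tcp_rot: [-180.0, 0.1, 179.9]
wrist_force: [-0.4, -0.4, -1.0]
opening: -0.0001
grasp_force: 0.0
```

```bash
python3 - <<'E'
from h import *
c,K,T=cam("side"); o=bot.get_obs(); print(o["ee_pos"],o["wrist_force"],o["time"],o["tcp_rot"])
c,K,T=cam("wrist");print(bot.mark_of("wrist","breaker_tip")[:1], [onz(K,T,r["location"],.08) for r in bot.mark_of("wrist","breaker_tip")[:1]])
E
```

```text
[ 0.56156103 -0.08511766  0.15064155] [-0.96941071 -3.8567836   0.12933141] 5.45 [-1.79884028e+02  4.01350800e-02  1.79709858e+02]
[] []
```

Request:
arm_command(series=[[-0.001, 0, 0, 0], [-0.001, 0, 0.015, 0], [-0.001, 0, 0.03, 0], [-0.001, 0, 0.042, 0], [-0.001, 0, 0.042, 0]])

```text
time: 6.1
ee_pos: [0.5621, -0.0793, 0.105]
tcp_rot: [180.0, -0.2, 179.9]
wrist_force: [0.3, 0.4, 0.4]
opening: 0.0001
grasp_force: 0.0
```

```bash
python3 - <<'E'
from h import *
c,K,T=cam("side"); o=bot.get_obs(); print(o["ee_pos"],o["wrist_force"],o["time"],o["tcp_rot"])
cv2.imwrite("pics/s4.png",cv2.resize(c["color"][150:280,210:410],(800,520)))
E
```

```text
[ 0.56266567 -0.07946863  0.10635849] [ 0.00211285 -0.05440295  1.1942642 ] 6.15 [ 1.79978993e+02 -1.49603791e-01  1.79864244e+02]
```

View pics/s4.png

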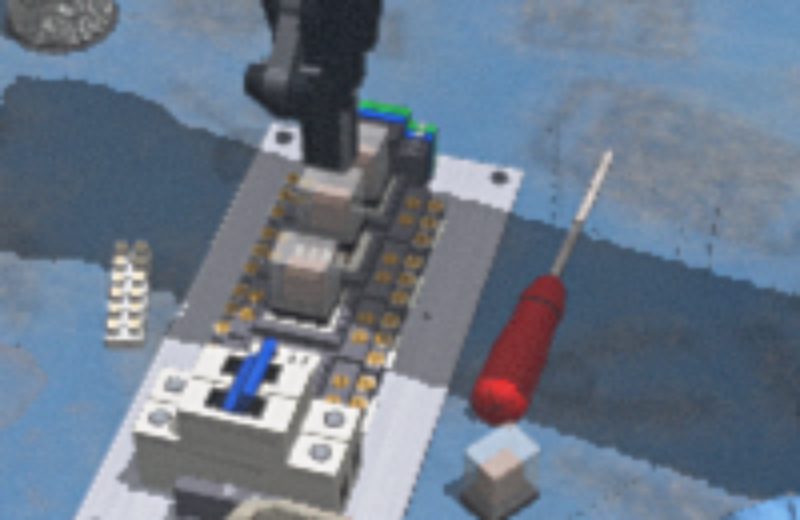

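Toggle leans to -x (off) at about (250,375); the fingertip stands over the third relay. Pressing.

Request:
arm_command(series=[[0, 0, 0.006, 0], [0, 0, 0.011, 0], [0, 0, 0.015, 0], [0, 0, 0.018, 0], [0, 0, 0.02, 0]])

```text
time: 6.65
ee_pos: [0.5636, -0.0799, 0.0883]
tcp_rot: [-180.0, 0.0, 179.8]
wrist_force: [-1.2, -0.3, 4.5]
opening: -0.0001
grasp_force: 2.4
```

Request:
arm_command(series=[[0, 0, 0.0005, 0], [0, 0, 0.001, 0], [0, 0, 0.001, 0], [0, 0, 0.001, 0], [0, 0, 0.001, 0]])

```text
time: 7.15
ee_pos: [0.5636, -0.0799, 0.0871]
tcp_rot: [-180.0, 0.0, 179.8]
wrist_force: [0.6, 1.0, 4.1]
opening: -0.0002
grasp_force: 2.4
```

Request:
arm_command(series=[[0, 0, 0.0005, 0], [0, 0, 0.001, 0], [0, 0, 0.0015, 0], [0, 0, 0.0015, 0], [0, 0, 0.0015, 0]])

```text
time: 7.65
ee_pos: [0.5637, -0.0799, 0.0864]
tcp_rot: [-180.0, 0.1, 179.8]
wrist_force: [-2.3, 0.9, 11.7]
opening: 0.0
grasp_force: 5.5
```

Request:
arm_command(series=[[0, 0, 0.0003, 0], [0, 0, 0.0005, 0], [0, 0, 0.0005, 0], [0, 0, 0.0005, 0], [0, 0, 0.0005, 0]])

```text
time: 8.15
ee_pos: [0.5637, -0.0799, 0.0863]
tcp_rot: [-180.0, 0.1, 179.8]
wrist_force: [-3.0, 0.3, 14.9]
opening: -0.0001
grasp_force: 7.1
```

Request:
arm_command(series=[[0, 0, -0.02, 0], [0, 0, -0.06, 0], [0, 0.02, -0.06, 0.14], [0, 0.05, -0.06, 0.28], [0.001, 0.0765, -0.06, 0.42]])

```text
time: 8.65
ee_pos: [0.5625, -0.0026, 0.1445]
tcp_rot: [-180.0, -0.0, 155.4]
wrist_force: [0.4, -0.6, -0.5]
opening: -0.0001
grasp_force: 0.0
```

Request:
arm_command(series=[[0, 0, 0, 0.14], [0, 0, 0, 0.28], [0, 0, 0, 0.42], [0, 0, 0, 0.56], [0, 0, 0, 0.7]])

```text
time: 9.15
ee_pos: [0.5623, -0.0033, 0.1441]
tcp_rot: [-179.9, -0.0, 115.3]
wrist_force: [0.9, 0.6, -0.3]
opening: -0.0003
grasp_force: 0.0
```

Request:
arm_command(series=[[0, 0, 0, 0.14], [0, 0, 0, 0.28], [0, 0, 0, 0.42], [0, 0, 0, 0.438], [0, 0, 0, 0.438]])

```text
time: 9.65
ee_pos: [0.5625, -0.0033, 0.1445]
tcp_rot: [-180.0, -0.0, 90.7]
wrist_force: [0.1, 0.8, 0.5]
opening: 0.0003
grasp_force: 0.0
```

```bash
python3 - <<'E'
from h import *
c,K,T=cam("wrist"); o=bot.get_obs(); print(o["ee_pos"],o["wrist_force"],o["time"],o["tcp_rot"],o["q"])
for t,z in dict(socket_c_face=.033,breaker_tip=.08).items():
    for r in bot.mark_of("wrist",t)[:2]: print(t,r["confidence"],onz(K,T,r["location"],z))
a=cv2.resize(c["color"][100:300,140:460],(400,250))
c,K,T=cam("side"); b=cv2.resize(c["color"][160:285,190:390],(400,250))
cv2.imwrite("pics/s5.png",cv2.hconcat([a,b]))
E
```

```text
[ 0.56251318 -0.0033187   0.14454132] [ 0.6563677  -0.11002318  0.92525823] 9.7 [-1.79956126e+02  5.11112968e-04  9.07727333e+01] [-3.37383584e-01  5.91320693e+00 -5.71530902e-01  8.35591182e+01
 -1.36103497e-03  8.88898839e+01]
socket_c_face 0.58 [ 0.56266367 -0.00461722  0.033     ]
breaker_tip 0.57 [0.55407453 0.03468236 0.08      ]
breaker_tip 0.48 [ 0.56351904 -0.01115831  0.08      ]
```

View pics/s5.png

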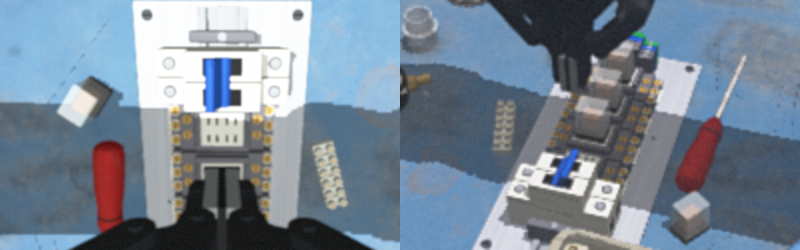

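The toggle's tip reads x = 0.554 (off), and the face agrees within 1 mm. Descending.

Request:
arm_command(series=[[0, 0, 0.02, 0], [0, 0, 0.04, 0], [0, 0, 0.055, 0], [0, 0, 0.065, 0], [0, 0, 0.068, 0]])

```text
time: 10.35
ee_pos: [0.5622, -0.0033, 0.0758]
tcp_rot: [-179.9, -0.0, 90.6]
wrist_force: [0.2, -0.3, -0.1]
opening: -0.0001
grasp_force: 0.0
```

Request:
arm_command(series=[[0, 0, 0, 0], [0, 0, 0, 0], [0, 0, 0, 0], [0, 0, 0, 0], [0, 0, 0, 0]])

```text
time: 10.85
ee_pos: [0.5629, -0.0033, 0.0773]
tcp_rot: [180.0, 0.0, 90.6]
wrist_force: [-0.3, 0.4, 0.5]
opening: 0.0001
grasp_force: 0.0
```

Request:
arm_command(series=[[0, 0, 0, 0], [0, 0, 0, 0], [0, 0, 0, 0], [0, 0, 0, 0], [0, 0, 0, 0]])

```text
time: 11.35
ee_pos: [0.5627, -0.0033, 0.077]
tcp_rot: [180.0, 0.0, 90.6]
wrist_force: [-0.1, 0.1, -0.5]
opening: 0.0
grasp_force: 0.0
```

Request:
arm_command(series=[[0, 0, 0, 0], [0, 0, 0, 0], [0, 0, 0, 0], [0, 0, 0, 0], [0, 0, 0, 0]])

```text
time: 11.85
ee_pos: [0.5627, -0.0033, 0.077]
tcp_rot: [180.0, 0.0, 90.6]
wrist_force: [0.3, 0.9, -0.3]
opening: 0.0
grasp_force: 0.0
```

Request:
arm_command(series=[[0, 0, 0, 0], [0, 0, 0, 0], [0, 0, 0, 0], [0, 0, 0, 0], [0, 0, 0, 0]])

```text
time: 12.35
ee_pos: [0.5627, -0.0034, 0.077]
tcp_rot: [180.0, -0.0, 90.6]
wrist_force: [0.1, 0.2, -0.6]
opening: -0.0002
grasp_force: 0.0
```

Request:
arm_command(series=[[0, 0, 0, 0], [0, 0, 0, 0], [0, 0, 0, 0], [0, 0, 0, 0], [0, 0, 0, 0]])

```text
time: 12.85
ee_pos: [0.5627, -0.0033, 0.077]
tcp_rot: [-180.0, 0.0, 90.6]
wrist_force: [-0.1, 0.6, 1.1]
opening: -0.0002
grasp_force: 0.0
```

```bash
python3 - <<'E'
from h import *
c,K,T=cam("side"); o=bot.get_obs(); print(o["ee_pos"],o["wrist_force"],o["time"],o["tcp_rot"])
cv2.imwrite("pics/s6.png",cv2.resize(c["color"][160:290,200:400],(800,520)))
E
```

```text
[ 0.56267689 -0.00331701  0.07699228] [-0.26143247 -0.21830872 -0.01000158] 12.9 [-1.79999167e+02 -1.39946097e-03  9.05721961e+01]
```

View pics/s6.png

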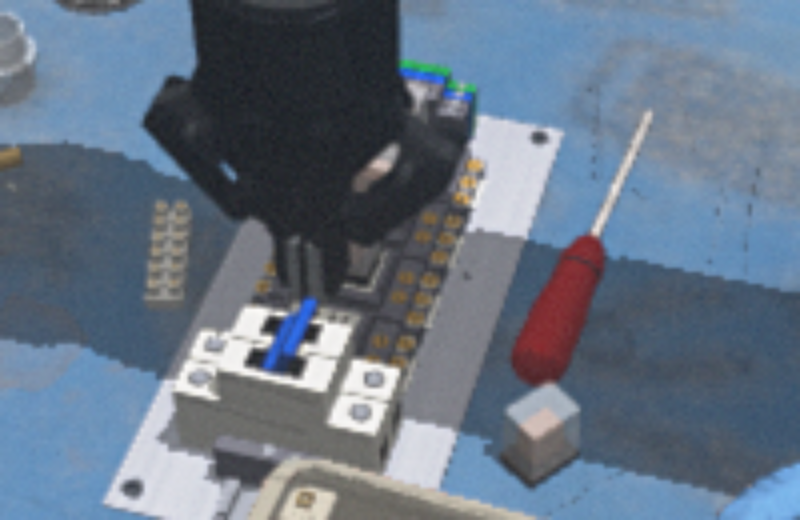

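The shut fingertips (300,290) hover over the empty socket behind the breaker. Nothing is touched, and the loose things lie where they were.

```bash
python3 -c "
from workcell import bot
print(bot.job_done())"
```

```text
the job is handed in; nothing more can be done
None
```

Job handed in at about 13 s: the breaker toggle is off, the lifted relay is pressed home to its stop, and the gripper has held about 25 mm above the middle of the empty socket for over two seconds, touching nothing.

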